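# Fit the wide filling barrel to the doughnut filler

## Task

Fit the wider of the two filling barrels in the rack to the doughnut filler: slide it down into the slotted keeper plate at the outlet, with its flange behind the plate, until it is fully home at the bottom of the slot, and only then swing the clamp fully shut over it. The seal rubs all the way and the outlet hangs in a rubber coupling, so it sinks while you push: feel for the bottom of the slot, and do not force it beyond that. Let go when done, and leave the slim barrel and the jam jar where they are.

Things in the scene. Friction and masses are not known exactly. Their poses are not given: they have to be found in the camera images.
- barrel_mid (a point): Middle of the wide barrel, the one to fit: steel tube, diameter 18 mm, 110 mm long over all, with a flange (diameter 40, 5 thick) at one end; 110 to 180 g. The point is on the axis, 50 from the flange's front face (towards the tube) and 55 from the tip; y runs from flange to tip. It lies level in the rack, axis 63 above the bench, held about 32 either side of this point, free between.
- slim_mid (a point): Middle of the slim barrel, not to be moved: tube diameter 10, flange 32, length 110 mm, in the rack's other pair of notches, parallel to the wide one and 100 mm beside it. Same point and axes as the wide barrel's.
- seat (a point): Home point on the outlet axis, in the rear face of the keeper plate, 125 mm above the bench; y points out of the filler, z up. Home: the tube lies on the slot's bottom, axis through this point and along y, flange front against the plate, so the barrel's middle is 50 mm out along +y, tip outwards. The outlet hangs in a rubber coupling: it sinks 1.1 mm per N pushed down (17 mm at most) and springs back.
- slot_mouth (a point): Top of the slot, 20 mm above the seat. The keeper plate (aluminium, upright, 58 wide) reaches from the seat to 4 mm in front of it; its U slot is 20.5 mm wide, its bottom 9 mm under the seat, its mouth flared to about 36 mm from 9 mm above the seat up. Barrel against filler must stay below 35 N in all; on the bottom, 3 to 6 N more than the rubbing took is enough.
- pocket (a point): Middle of the flange pocket, 4 mm behind the seat: 8 mm deep from plate to rear wall, 45 wide, open on top, its front and rear top edges flared about 4 mm, up to 22 mm above the seat. A conical seal stands 4 mm out of the rear wall on a spring (3 N, plus 2.2 N per mm); the flange pushes it back 1 mm and rubs from 36 mm above home down (3 to 14 N), so the barrel stays where it is let go.
- filler: Doughnut filler, fixed. Origin at the bench, 175 mm behind the seat along its y axis, which points out of the outlet. Steel housing 200 wide (x), 180 high, its front 90 mm behind the seat; above it a round hopper, diameter 184, up to 380 mm high, its front edge 132 mm behind the seat. A pipe and rubber coupling, about 45 across, carry the outlet.
- clamp (a joint): Swing clamp over the outlet, rad: 0 = shut (steel strap level, 1 mm above a flange that is home), 1.6 to 1.95 at the start (up, leaning back), 2.0 at most. Hinge line along the seat's x, 34 mm behind and 27 mm above the seat. The hinge is stiff and stays where it is left (about 1 N at its bar moves it).
- clamp_bar (a point): Centre of the clamp's black cross bar (diameter 11, 36 mm long along the seat's x) at the strap's free end, 53 mm from the hinge line. Push it outwards (seat's +y), then down. Shut, it is 19 mm in front of the seat and 26 mm above it.
- rack: Fixed steel rack 200 mm (x) by 85 mm (y), origin at the bench under its centre; two upright sheets 4 mm thick at y = -32 and +32 mm, each with V notches at x = -50 and +50 mm, 69 mm high at most; base 8 mm thick.
- jar: Jam jar, diameter 72 mm, 85 mm high, loose; origin at the centre of its underside. To be left alone.
There are look-alikes about, which are no part of the job. What is shaped like the part that bears barrel_mid but brown, pink or red is not meant.

How it is judged:
By the outcome, as a careful person would: the job done as asked, in the order asked, and still so for the second after the job is handed in, with the robot touching nothing.
It also fails if it takes over 70 s, if anything falls off the work surface, if the arm or the gripper's body presses on something with over 40 N, if the wrist force passes 120 N, or if a joint passes its speed limit or range.

## Robot

A 7-joint arm with a two-finger parallel gripper is mounted at the origin on the work surface. World frame = base frame: x ahead of the robot, y to its left, z up, the work surface at z = 0. Lengths are in mm, angles in rad, forces in N, time in s.
With the tool pointing down it reaches from about 400 to 900 mm from the base axis. Payload 5.5 kg.
Tool frame: the origin (TCP) lies between the finger pads; the fingertips stand 19 mm ahead of it and the grasp point (between the pads) is the TCP; z points along the fingers, y is the line along which they close (so a half turn about z gives the same grasp; the last joint's range is limited). The gripper opens to 85 mm and grips with 20 to 120 N. Pads are 22 mm wide; open, the fingers measure 114 mm over their backs; the gripper's body (76 mm by 85 mm) begins 54 mm behind the grasp point. The pads swing forward as they close: fully open they stand 13 mm farther back than shut.
Start: joints at [1.429, 0.501, -0.427, 1.55, 0.221, 1.138, -0.21], TCP at [256.024, -597.454, 250.31] pointing down, gripper open.
Joint ranges: [-2.88, 2.88], [-0.31, 2.03], [-1.54, 1.56], [0.2, 2.42], [-1.41, 4.55], [0.19, 2.02], [-2.57, 2.57]. Speed limits (rad/s): [2.57, 2.57, 3.14, 3.14, 3.14, 3.14, 3.14].

## Interface

Orientations are given as a rotation vector (axis times angle).
In Python, from bench import bot, grab_frame, ticket gives the robot as it stands.
- The arm moves only by the tool move_arm, never from a script. Its argument "plan" is a list of rows, each a list of 7 numbers: the shift along the tool's x, y, z in m, then the turn, a rotation vector about the tool's x, y, z in rad, then the closure, from 0 (fully open) to 1 (shut). A call has 1 to 20 rows; each row is the pose to reach, as a shift and turn from the pose commanded when the call began, along the tool's axes at that moment; what a row does not reach only later rows make up. A row lasts 1/12 s, in which the tool goes at most 41.7 mm and 7.16 degrees, less where a joint would pass 70% of its speed; a pose out of reach is approached as far as the arm can. A call with a gripper value outside its range is refused whole. The fingers move at their own pace and stop on an object; "squeeze" is the grip in N (left out, the last holds). Time passes only in rows, so rows that repeat a pose let the fingers close. It gives the time, the measured TCP pose, the force, the opening and the grip force at its end, in the units of the state.
- bot.sense(): the state, without advancing time (a new reading comes with each control period).
- grab_frame(name): name is "side" or "top" or "wrist"; returns a dict with "image" (384x512x3 uint8, red, green, blue), "intrinsics" (3x3 intrinsics, pixels), "rvec" (rotation vector, rad) and "tvec" (3), from world to camera coordinates, as OpenCV has them. Camera axes: x right, y down, z forward; pixel columns grow to the right and rows downward; lengths in mm; the calibration is good to about 2 mm. The wrist camera is an equidistant fisheye: a pixel r from the principal point sees the ray r / f radians off the axis. A picture is of the moment at which its call begins. There is no depth.
- ticket.sign_off(): hands the job in; it is judged then, once.
The state is a dict: "clock": time; "joint_pos": joint angles; "qd": joint speeds; "tau": joint torques, N m; "ee_pos": TCP position; "orientation": TCP orientation; "force": force on the tool from outside, world axes, zero at the start; "torque": the same for the moment, N m; "grip_width": finger opening in mm; "gripper_force": force on a finger pad.
Only numpy, scipy, OpenCV 4.12 (cv2) and the standard library are available. Lean on these libraries where they do the work, as an engineer would, in place of code of your own. Each camera call takes 0.05 s, during which the arm holds its last target. There are 200 camera calls.

## Working session

There is one attempt and no reset: what is moved stays moved. The work goes in short steps, Python scripts to look and compute and a tool call to move; the robot and the scene stay as the last step left them, time stands still between calls to the robot, and variables do not carry over. Pictures are saved under pics/ and viewed, at most 10 in all, crops included, and the job is handed in when it is done.

Besides the shell and the picture viewer there is one more tool, called as name(argument=value, ...) on one line, values as JSON. move_arm: Moves the arm, as the interface text tells. Its arguments: {"type":"object","properties":{"plan":{"type":"array"},"squeeze":{"type":"number"}},"required":["plan"]}

```bash
mkdir -p pics; python3 - <<'E'
from bench import bot, grab_frame
import cv2,pickle
F={}
for n in ("side","top","wrist"):
    f=grab_frame(n);F[n]=f
    print(n,f["intrinsics"].tolist(),f["rvec"],f["tvec"])
pickle.dump(F,open("f0.pkl","wb"))
a=cv2.hconcat([F["side"]["image"],F["top"]["image"]])[:,:,::-1]
for n in ("side","top"): cv2.imwrite(f"pics/{n}0.png",cv2.resize(F[n]["image"][:,:,::-1],(800,600),interpolation=cv2.INTER_CUBIC))
print(bot.sense())
E
```

```text
side [[457.532970687777, 0.0, 259.62918596146187], [0.0, 457.532970687777, 189.10444644666742], [0.0, 0.0, 1.0]] [ 2.38981032  1.00617636 -0.28613783] [-480.78867069 -265.3882279  1499.91855176]
top [[399.559910828192, 0.0, 262.69532075467424], [0.0, 399.559910828192, 193.6810550364439], [0.0, 0.0, 1.0]] [ 2.18330904 -2.1537711   0.08423715] [  57.18810079  619.17157924 1294.86206057]
wrist [[297.3186396354542, 0.0, 252.73478133032134], [0.0, 297.3186396354542, 192.45491350727033], [0.0, 0.0, 1.0]] [-2.42852393  1.6006019   0.22262021] [-647.39255055  -34.43765718  379.51676202]
{'clock': 0.15, 'joint_pos': array([ 1.4291939 ,  0.50163461, -0.42684786,  1.55122804,  0.22077559,
        1.13828789, -0.21029639]), 'qd': array([-0.00074968, -0.00221327,  0.00060679, -0.00309925,  0.00045296,
       -0.00046298, -0.00121756]), 'tau': array([-6.72581722e-03, -5.70033824e+01, -5.82528502e+00, -2.81284082e+01,
        1.06766709e-02,  7.79669092e-03,  4.98713774e-06]), 'ee_pos': array([ 255.77997318, -596.99921556,  249.49037205]), 'orientation': array([-3.07597859e+00, -6.31311133e-01,  3.44135968e-04]), 'force': array([-0.56871905, -0.31161905,  0.04450124]), 'torque': array([ 0.01523377, -0.0326911 ,  0.00451647]), 'gripper_force': 0.0, 'grip_width': 85.52539955972534}
```

View pics/side0.png

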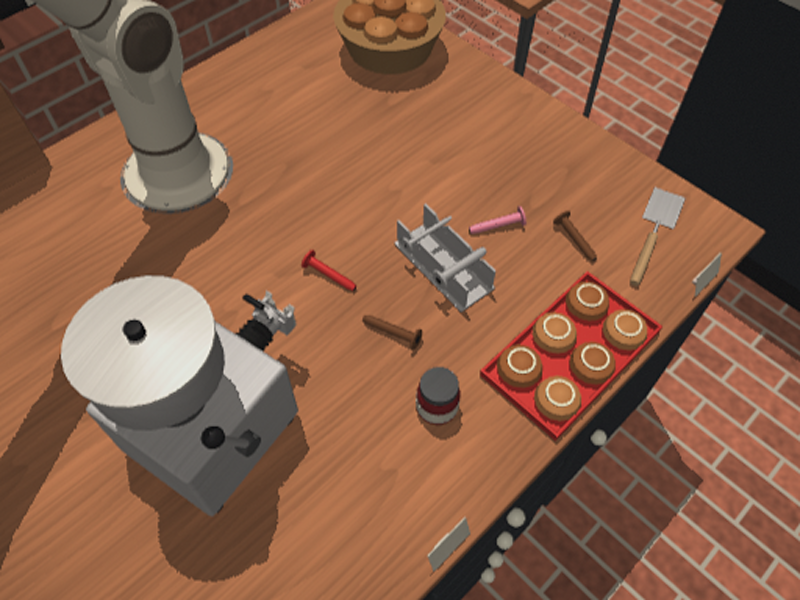

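View pics/top0.png

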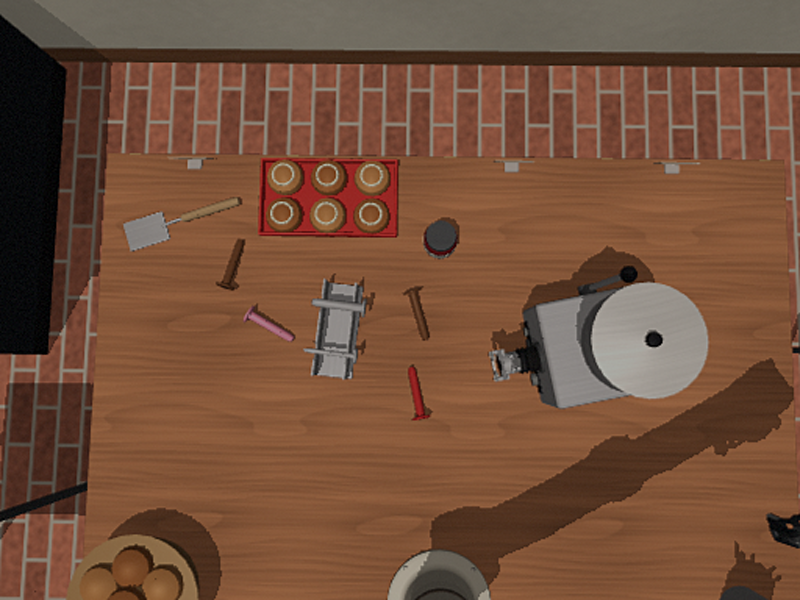

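The side view (800x600) shows the rack at about (445,260), holding two grey barrels: wide at about (462,264), slim at about (430,231). The look-alikes are red (328,271), brown (392,331) and (576,238), and pink (497,222), all lying on the bench. In the top view the wide one is at (338,303), the slim at (330,351), and the outlet at (505,363). The grey wide barrel fits the description. I'll confirm it in one enlarged composite of crops.

```bash
python3 - <<'E'
import cv2,pickle
F=pickle.load(open("f0.pkl","rb"))
s,t=[F[n]["image"][:,:,::-1] for n in("side","top")]
c=lambda im,x,y:cv2.resize(im[y:y+60,x:x+80],(400,300),interpolation=cv2.INTER_CUBIC)
cv2.imwrite("pics/crop.png",cv2.vconcat([cv2.hconcat([c(s,248,130),c(t,180,173)]),cv2.hconcat([c(s,130,170),c(t,295,202)])]))
E
```

```text
(no output)
```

View pics/crop.png

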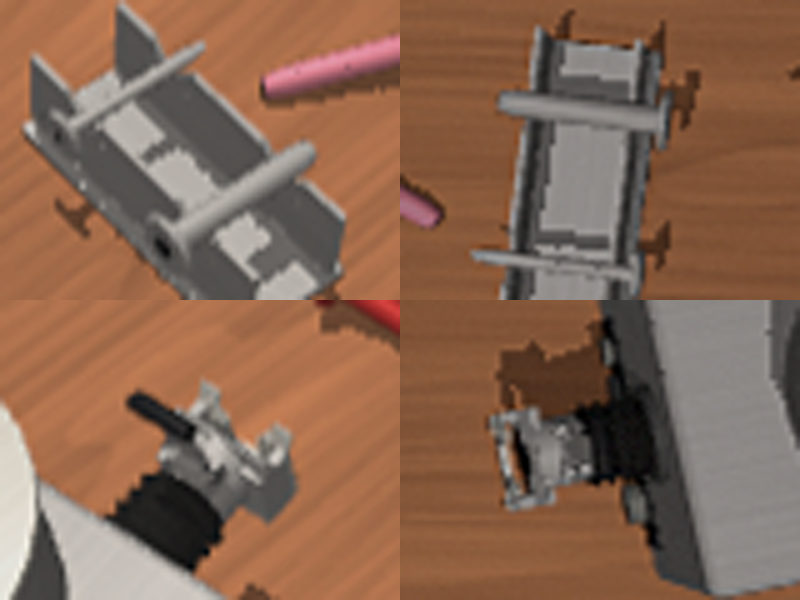

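Confirmed: the wide grey barrel's flange is at top (232.8,196.6) and its tip at (200.6,193.8). In the side view the flange is at about (281,177.6) and the tip at (309.6,160.6). The flange faces the filler, the clamp is up and the plate's slot is visible.

```bash
cat > h.py <<'E'
import numpy as np,cv2
from scipy.spatial.transform import Rotation as R
from scipy.optimize import least_squares
def proj(f,P):
    P=np.atleast_2d(P).astype(float);Rm=R.from_rotvec(f["rvec"]).as_matrix();X=P@Rm.T+f["tvec"]
    K=f["intrinsics"]
    if f.get("fish"):
        r=np.linalg.norm(X[:,:2],axis=1);th=np.arctan2(r,X[:,2]);u=X[:,:2]/r[:,None]*th[:,None]
    else: u=X[:,:2]/X[:,2:]
    return u*K[0,0]+K[:2,2]
def ray(f,px):
    K=f["intrinsics"];u=(np.array(px,float)-K[:2,2])/K[0,0]
    if f.get("fish"):
        r=np.linalg.norm(u);d=np.r_[u/r*np.sin(r),np.cos(r)]
    else: d=np.r_[u,1]
    Rm=R.from_rotvec(f["rvec"]).as_matrix()
    return -Rm.T@f["tvec"],Rm.T@(d/np.linalg.norm(d))
def atz(f,px,z):
    o,d=ray(f,px);return o+d*(z-o[2])/d[2]
def tri(obs):
    A=0;b=0
    for f,px in obs:
        o,d=ray(f,px);M=np.eye(3)-np.outer(d,d);A=A+M;b=b+M@o
    return np.linalg.solve(A,b)
E
python3 - <<'E'
from h import *
import pickle
np.set_printoptions(precision=1,suppress=True)
F=pickle.load(open("f0.pkl","rb"));F["wrist"]["fish"]=1
s,t=F["side"],F["top"]
for f in (s,t,F["wrist"]): print(ray(f,[250,190]))
g=lambda x,y,ox,oy:[ox+x/5-.4,oy+y/5-.4]
ts=lambda x,y:g(x,y,248,130); tt=lambda x,y:g(x-400,y,180,173)
ss=lambda x,y:g(x,y-300,130,170); st=lambda x,y:g(x-400,y-300,295,202)
print("tip",tri([(s,ts(305,153)),(t,tt(503,104))]),atz(t,tt(503,104),63))
print("fl",tri([(s,ts(165,238)),(t,tt(664,118))]),atz(t,tt(664,118),63))
print("slim",atz(t,tt(475,256),63),atz(t,tt(638,276),63))
# plate posts tops: side (210,388),(275,437); top (497,412),(512,507)
print("postA",tri([(s,ss(207,388)),(t,st(520,505))]),"postB",tri([(s,ss(278,435)),(t,st(500,415))]))
print(tri([(s,ss(207,388)),(t,st(500,415))]),tri([(s,ss(278,435)),(t,st(520,505))]))
k=.64
print("hous",atz(t,[523*k,308*k],180),atz(t,[560*k,407*k],180))
print("hopper",atz(t,[649*k,340*k],380))
E
```

```text
(array([1071.1, -392. , 1118.3]), array([-0.4,  0.4, -0.8]))
(array([ 498.4,   47.3, 1346.4]), array([ 0.1,  0. , -1. ]))
(array([ 318.5, -569.2,  372.7]), array([-0.2, -0.1, -1. ]))
tip [614.1 268.2  56.8] [613.5 267.1  63. ]
fl [604.8 161.7  68.7] [605.8 162.8  63. ]
slim [515.3 282.4  63. ] [503.9 177.3  63. ]
postA [ 464.9 -102.8  145.5] postB [516.  -93.2 149.1]
[ 506.7 -101.5  193.9] [474.6 -94.4 102. ]
hous [ 597.2 -147.1  180. ] [ 415.1 -214.7  180. ]
hopper [ 533.4 -307.1  380. ]
```

```bash
cat >> h.py <<'E'
def rel(st,p,Rt):
    """shift (m) and rotvec in tool axes from state st to world pose"""
    R0=R.from_rotvec(st["orientation"]);return np.r_[R0.inv().apply(np.array(p)-st["ee_pos"])/1000,(R0.inv()*Rt).as_rotvec()]
def down(ang,flip=0):
    """tool z down, tool x at heading ang"""
    c,s=np.cos(ang),np.sin(ang);x=np.array([c,s,0]);z=np.array([0,0,-1.]);return R.from_matrix(np.c_[x,np.cross(z,x),z])
E
python3 - <<'E'
from h import *
from bench import bot
import pickle
np.set_printoptions(precision=3,suppress=True)
st=bot.sense();R0=R.from_rotvec(st["orientation"]);print(R0.as_matrix())
F=pickle.load(open("f0.pkl","rb"));w=F["wrist"]
o=ray(dict(w,fish=1),[252.7,192.4]);print("cam in tool",R0.inv().apply(o[0]-st["ee_pos"]),R0.inv().apply(o[1]), R0.inv().apply(R.from_rotvec(w["rvec"]).inv().as_matrix()[:,0]))
for h in (1.486,1.486-np.pi):
  for p in ([300,-330,420],[420,0,400],[590,120,330]): print(h,rel(st,p,down(h)))
E
```

```text
[[ 0.919  0.394 -0.001]
 [ 0.394 -0.919  0.001]
 [ 0.    -0.002 -1.   ]]
cam in tool [  68.629   -1.045 -123.219] [-0.268 -0.002  0.963] [0.    1.    0.002]
1.486 [ 0.146 -0.228 -0.17  -0.001 -0.001 -1.081]
1.486 [ 0.386 -0.484 -0.15  -0.001 -0.001 -1.081]
1.486 [ 0.59  -0.528 -0.08  -0.001 -0.001 -1.081]
-1.6555926535897931 [ 0.146 -0.228 -0.17  -0.001  0.002  2.06 ]
-1.6555926535897931 [ 0.386 -0.484 -0.15  -0.001  0.002  2.06 ]
-1.6555926535897931 [ 0.59  -0.528 -0.08  -0.001  0.002  2.06 ]
```

move_arm(plan=[[0.073,-0.114,-0.085,0,0,-0.2,0],[0.11,-0.17,-0.17,0,0,-0.3,0],[0.146,-0.228,-0.17,0,0,-0.4,0],[0.146,-0.228,-0.17,0,0,-0.5,0],[0.146,-0.228,-0.17,0,0,-0.6,0],[0.146,-0.228,-0.17,0,0,-0.7,0],[0.146,-0.228,-0.17,0,0,-0.8,0],[0.146,-0.228,-0.17,0,0,-0.9,0],[0.386,-0.484,-0.13,0,0,-1.0,0],[0.386,-0.484,-0.1,0,0,-1.1,0],[0.386,-0.484,-0.1,0,0,-1.2,0],[0.386,-0.484,-0.1,0,0,-1.25,0],[0.386,-0.484,-0.1,0,0,-1.25,0],[0.386,-0.484,-0.1,0,0,-1.25,0],[0.386,-0.484,-0.1,0,0,-1.25,0],[0.386,-0.484,-0.1,0,0,-1.25,0],[0.42,-0.44,-0.02,0,0,-1.25,0],[0.42,-0.44,-0.01,0,0,-1.25,0],[0.42,-0.44,-0.01,0,0,-1.25,0],[0.42,-0.44,-0.01,0,0,-1.25,0]])

```text
clock: 1.82
ee_pos: [467.4, -25.8, 251.6]
orientation: [-2.111, -2.302, -0.003]
force: [-2.0, -2.1, -1.1]
grip_width: 85.6
gripper_force: 0.0
```

```bash
cat > snap.py <<'E'
import sys,pickle,cv2
from bench import bot,grab_frame
from h import *
np.set_printoptions(precision=3,suppress=True)
def snap(name,cam="wrist",crop=None,save=True):
    st=bot.sense();f=grab_frame(cam);f["fish"]=cam=="wrist";f["st"]=st
    pickle.dump(f,open(name+".pkl","wb"))
    im=f["image"][:,:,::-1]
    if crop: x,y,w,h=crop;im=im[y:y+h,x:x+w]
    s=min(800/im.shape[1],600/im.shape[0])
    cv2.imwrite(f"pics/{name}.png",cv2.resize(im,None,fx=s,fy=s,interpolation=cv2.INTER_CUBIC))
    print(st["clock"],st["ee_pos"],st["orientation"],st["force"]);return f
E
python3 -c "
from snap import *
f=snap('w1');print(proj(f,[[491,-100,125],[491,-100,145]]))"
```

```text
1.8167 [467.391 -25.75  251.555] [-2.111 -2.302 -0.003] [-2.044 -2.14  -1.128]
[[271.615 270.823]
 [272.623 281.663]]
```

View pics/w1.png

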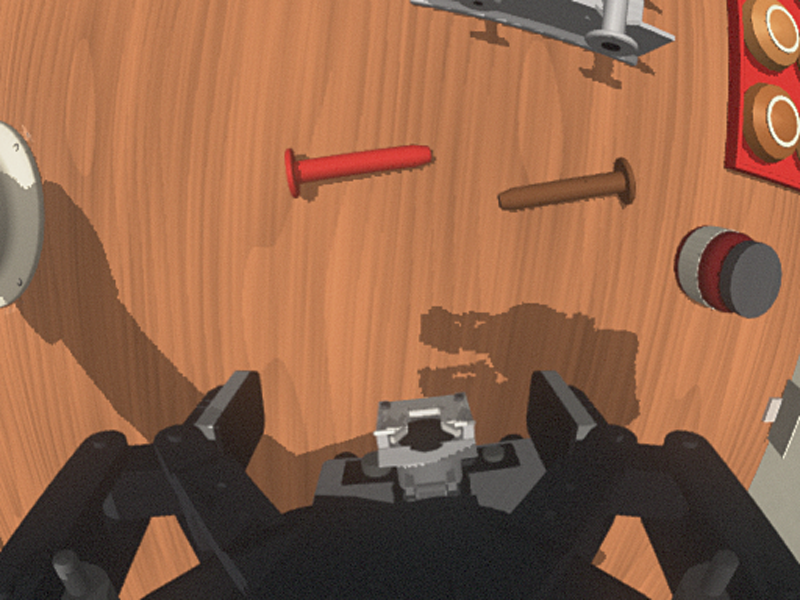

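The outlet is in view: plate with U slot at about (425,430) in the 800x600 picture, between the open fingers. The rack is at the top with the wide barrel's flange at about (610,42). Next, a look at the rack.

```bash
python3 -c "
from snap import *
st=bot.sense()
print(rel(st,[605,150,210],down(1.486)))"
```

```text
[ 0.162  0.153  0.045 -0.01  -0.01   0.172]
```

move_arm(plan=[[0.04,0.038,0,0,0,0.05,0],[0.08,0.075,0,-0.005,-0.005,0.1,0],[0.12,0.115,0.02,-0.01,-0.01,0.172,0],[0.162,0.153,0.04,-0.01,-0.01,0.172,0],[0.162,0.153,0.045,-0.01,-0.01,0.172,0],[0.162,0.153,0.045,-0.01,-0.01,0.172,0],[0.162,0.153,0.045,-0.01,-0.01,0.172,0],[0.162,0.153,0.045,-0.01,-0.01,0.172,0],[0.162,0.153,0.045,-0.01,-0.01,0.172,0],[0.162,0.153,0.045,-0.01,-0.01,0.172,0]])

```text
clock: 2.7
ee_pos: [607.9, 144.7, 217.3]
orientation: [2.307, 2.108, 0.002]
force: [-0.1, 0.5, 0.1]
grip_width: 85.6
gripper_force: 0.0
```

```bash
python3 -c "
from snap import *
f=snap('w2');print(proj(f,[[613.8,267.5,63],[605,162,63],[609.2,212.7,63]]))
w1=pickle.load(open('w1.pkl','rb'))['image'][:,:,::-1]
a=cv2.resize(w1[245:325,230:310],(400,400),interpolation=cv2.INTER_CUBIC)
p=proj(f,[609.2,212.7,63])[0].astype(int);x,y=p-60;x=max(x,0);y=max(y,0);print(x,y)
b=cv2.resize(f['image'][y:y+120,x:x+120,::-1],(400,400),interpolation=cv2.INTER_CUBIC)
cv2.imwrite('pics/c2.png',cv2.hconcat([a,b]))"
```

```text
2.7 [607.901 144.714 217.335] [2.307 2.108 0.002] [-0.073  0.515  0.094]
[[244.78   53.458]
 [245.826 165.749]
 [245.212 111.835]]
185 51
```

View pics/c2.png

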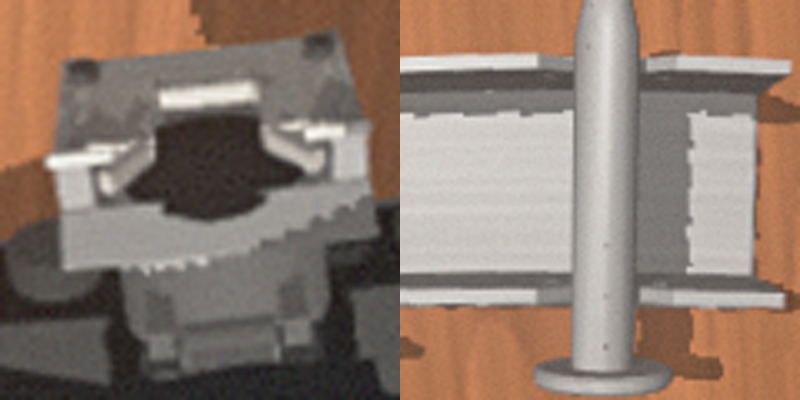

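```bash
python3 -c "
from snap import *
w1,w2=[pickle.load(open(n+'.pkl','rb')) for n in('w1','w2')]
A=lambda x,y:[230+x/5-.4,245+y/5-.4]
B=lambda x,y:[185+(x-400)*.3-.35,51+y*.3-.35]
for z in (145,147): 
  l,r=[atz(w1,A(*p),z) for p in((50,161),(371,127))];d=r-l;print(z,l,r,np.hypot(*d[:2]),np.arctan2(d[1],d[0]),(l+r)/2)
l,r=[atz(w1,A(*p),z) for p in((155,113),(260,108))];print('slot',l,r,(l+r)/2)
l,r=[atz(w1,A(*p),145) for p in((106,190),(326,162))];print('mouth',l,r,(l+r)/2)
p,q=[atz(w2,B(*p),63) for p in((608,50),(603,350))];d=p-q;print(p,q,'heading',np.arctan2(d[1],d[0]))
fl=atz(w2,B(603,373),75);print('fl',fl,atz(w2,B(603,385),63),atz(w2,B(603,362),72))
print('rack',atz(w2,B(605,62),69),atz(w2,B(605,300),69))
t=pickle.load(open('f0.pkl','rb'))['top']
k=.64
a,b=[atz(t,p,180) for p in([523*k,308*k],[546*k,402*k])];print('house',np.arctan2(*(a-b)[1::-1]),a,b)
"
```

```text
145 [461.005 -97.537 145.   ] [517.437 -85.87  145.   ] 57.624806366889906 0.20387126120823676 [489.221 -91.704 145.   ]
147 [461.026 -96.333 147.   ] [516.968 -84.768 147.   ] 57.12568969822415 0.20387126120823656 [488.997 -90.551 147.   ]
slot [478.583 -84.755 147.   ] [496.752 -82.262 147.   ] [487.668 -83.509 147.   ]
mouth [ 471.493 -102.713  145.   ] [510.388 -93.643 145.   ] [490.941 -98.178 145.   ]
[614.819 255.672  63.   ] [605.66  171.679  63.   ] heading 1.4621901912287805
fl [605.367 167.257  75.   ] [604.703 161.639  63.   ] [605.575 169.769  72.   ]
rack [613.672 251.534  69.   ] [607.67  186.416  69.   ]
house 0.23735067085070352 [ 597.204 -147.121  180.   ] [ 423.794 -189.07   180.   ]
```

The crop shows the plate's front top edge spanning (50,161)–(371,127), which gives the seat at about (490,-96) with a heading of 0.204. The wide barrel is clean in the rack: centre line (608,50)–(603,350), mid at about (610,215).

```bash
python3 -c "
from snap import *
st=bot.sense()
for z in(110,63):print(rel(st,[609,202,z],down(1.465)))"
```

```text
[ 0.058 -0.006  0.106  0.013  0.01   0.015]
[ 0.059 -0.006  0.153  0.013  0.01   0.015]
```

move_arm(plan=[[0.03,-0.003,0.03,0.006,0.005,0.01,0],[0.058,-0.006,0.06,0.012,0.01,0.015,0],[0.058,-0.006,0.09,0.012,0.01,0.015,0],[0.058,-0.006,0.106,0.012,0.01,0.015,0],[0.058,-0.006,0.106,0.012,0.01,0.015,0],[0.058,-0.006,0.106,0.012,0.01,0.015,0],[0.058,-0.006,0.106,0.012,0.01,0.015,0],[0.058,-0.006,0.106,0.012,0.01,0.015,0],[0.058,-0.006,0.106,0.012,0.01,0.015,0]])

```text
clock: 3.5
ee_pos: [609.2, 203.6, 110.8]
orientation: [2.334, 2.103, 0.004]
force: [0.7, 0.3, -0.2]
grip_width: 85.7
gripper_force: 0.0
```

```bash
python3 -c "
from snap import *
f=snap('w3');st=f['st'];print(rel(st,[609,202,63],down(1.465)))"
```

```text
3.5 [609.167 203.553 110.75 ] [2.334 2.103 0.004] [ 0.704  0.332 -0.192]
[-0.002 -0.     0.048  0.002 -0.002  0.002]
```

View pics/w3.png

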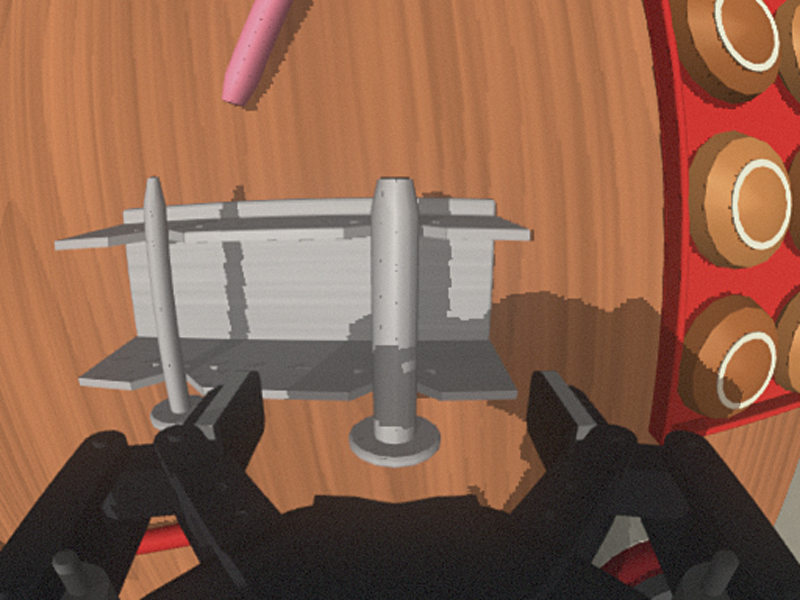

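The wide barrel is centred at column ~395 between the fingers: tip (395,178), flange rim around (395,440), near sheet's top edge at about (450,395). I'll check the position along the axis.

```bash
python3 -c "
from snap import *
f=pickle.load(open('w3.pkl','rb'));k=.64
P=lambda x,y,z:print(atz(f,[x*k-.2,y*k-.2],z))
P(395,179,68);P(395,443,63);P(395,425,80);P(440,397,69);P(450,393,69);P(500,397,69);P(520,238,69);P(300,238,69)"
```

```text
[616.3   271.151  68.   ]
[604.865 161.988  63.   ]
[606.859 181.149  80.   ]
[625.363 185.589  69.   ]
[629.46  186.902  69.   ]
[649.721 182.411  69.   ]
[659.71  245.945  69.   ]
[579.881 254.073  69.   ]
```

move_arm(plan=[[0.003,0,0.02,0.002,-0.002,0.002,0],[0.003,0,0.04,0.002,-0.002,0.002,0],[0.003,0,0.048,0.002,-0.002,0.002,0],[0.003,0,0.048,0.002,-0.002,0.002,0],[0.003,0,0.048,0.002,-0.002,0.002,0],[0.003,0,0.048,0.002,-0.002,0.002,0.3],[0.003,0,0.048,0.002,-0.002,0.002,0.6],[0.003,0,0.048,0.002,-0.002,0.002,0.8],[0.003,0,0.048,0.002,-0.002,0.002,0.9],[0.003,0,0.048,0.002,-0.002,0.002,1],[0.003,0,0.048,0.002,-0.002,0.002,1],[0.003,0,0.048,0.002,-0.002,0.002,1],[0.003,0,0.048,0.002,-0.002,0.002,1],[0.003,0,0.048,0.002,-0.002,0.002,1],[0.003,0,0.048,0.002,-0.002,0.002,1]], squeeze=110)

```text
clock: 4.8
ee_pos: [609.3, 206.9, 61.4]
orientation: [-2.335, -2.101, 0.002]
force: [4.5, -0.9, 4.5]
grip_width: 15.2
gripper_force: 107.4
```

move_arm(plan=[[0,0,-0.01,0,0,0,1],[0,0,-0.03,0,0,0,1],[0,0,-0.06,0,0,0,1],[0,0,-0.09,0,0,0,1],[0,0,-0.12,0,0,0,1],[0,0,-0.14,0,0,0,1],[0,0,-0.14,0,0,0,1],[0,0,-0.14,0,0,0,1]])

```text
clock: 5.47
ee_pos: [607.8, 207.4, 201.3]
orientation: [-2.333, -2.102, 0.004]
force: [-0.3, -0.1, -1.9]
grip_width: 15.1
gripper_force: 107.5
```

```bash
python3 -c "
from snap import *
f=snap('w4');st=f['st'];print(st['grip_width'],st['gripper_force'],st['torque'])
g=grab_frame('side');p=proj(g,st['ee_pos'])[0].astype(int);print(p);x,y=p-40
a=cv2.resize(g['image'][y:y+80,x:x+80,::-1],(400,400),interpolation=cv2.INTER_CUBIC)
b=cv2.resize(f['image'][80:320,136:376,::-1],(400,400),interpolation=cv2.INTER_CUBIC)
cv2.imwrite('pics/c4.png',cv2.hconcat([a,b]))"
```

```text
5.4667 [607.828 207.444 201.274] [-2.333 -2.102  0.004] [-0.31  -0.092 -1.912]
15.148365708168578 107.4934102781117 [-0.091  0.028  0.044]
[296 138]
```

View pics/c4.png

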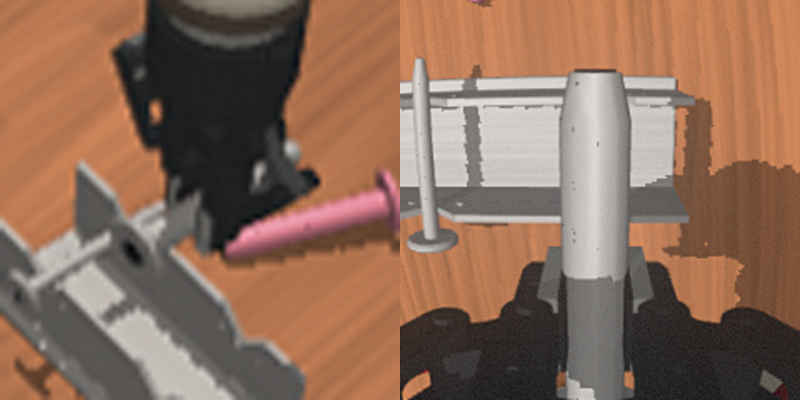

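The side crop shows the barrel lifted out of the rack and the slim one still in its notches. The wrist crop shows the wide tube symmetric between the pads, tip at (595,70). I'll fit its pose in the hand from the tube edges.

```bash
python3 -c "
from snap import *
f=pickle.load(open('w4.pkl','rb'));st=f['st']
g=cv2.GaussianBlur(f['image'],(0,0),0.8).astype(float).sum(2)
E=[]
for r in range(150,232,6):
    row=np.abs(np.gradient(g[r-1:r+2].mean(0)));o=[]
    for a,b in((225,245),(262,282)):
        s=row[a:b];i=a+s.argmax();w=row[i-1:i+2];o.append(i+(w[2]-w[0])/(2*(2*w[1]-w[0]-w[2])+1e-9))
    E.append((r,*o))
E=np.array(E);print(np.c_[E,E[:,2]-E[:,1]].round(1).tolist())
np.save('E.npy',E)
Rt=R.from_rotvec(st['orientation'])
def edges(p):
    y0,z0,pit,yaw=p
    x=np.linspace(-30,50,60);A=np.c_[x,y0+yaw*x,z0+pit*x]
    o,_=ray(f,[250,190]);c=Rt.inv().apply(o-st['ee_pos'])
    u=np.array([1,yaw,pit]);u/=np.linalg.norm(u);out=[]
    for s in(-1,1):
        pts=[]
        for a in A:
            v=a-c;v=v-u*(v@u);d=np.linalg.norm(v);v/=d;n=np.cross(u,v)
            pts.append(a+9*(-v*9/d+s*n*np.sqrt(1-81/d/d)))
        out.append(proj(f,Rt.apply(np.array(pts))+st['ee_pos']))
    return out
def res(p):
    e=edges(p);r=[]
    for uv in e:
        k=np.argsort(uv[:,1]);r.append(np.interp(E[:,0],uv[k,1],uv[k,0]))
    r=np.sort(np.array(r),0);return np.r_[r[0]-E[:,1],r[1]-E[:,2]]
s=least_squares(res,[0,0,0,0],loss='soft_l1');print('y0,z0,pitch,yaw',s.x,s.cost)
for z in(0,8):print(proj(f,Rt.apply([[64,0,z],[59,0,z]])+st['ee_pos']))
"
```

```text
[[150.0, 231.0, 274.0, 43.1], [156.0, 230.8, 274.4, 43.7], [162.0, 230.8, 274.2, 43.4], [168.0, 230.8, 274.2, 43.4], [174.0, 230.9, 274.0, 43.1], [180.0, 230.9, 274.0, 43.2], [186.0, 231.1, 273.7, 42.6], [192.0, 233.4, 273.9, 40.5], [198.0, 232.8, 271.8, 39.0], [204.0, 232.9, 271.6, 38.7], [210.0, 231.5, 271.2, 39.7], [216.0, 233.9, 273.5, 39.6], [222.0, 233.8, 273.2, 39.4], [228.0, 233.4, 280.8, 47.4]]
y0,z0,pitch,yaw [ 0.553  6.993 -0.172 -0.013] 12.915366409930272
[[252.571 124.525]
 [252.572 136.528]]
[[252.591 123.769]
 [252.592 135.047]]
```

The fit from the clean rows shows the barrel level and centred, its axis ~1.5 mm above the TCP and the flange front at tool x ≈ -40. I'll go to a look pose near the outlet, offset sideways.

```bash
python3 -c "
from snap import *
st=bot.sense();print(rel(st,[527,-27,300],down(1.775)))"
```

```text
[-0.241 -0.056 -0.1   -0.007  0.002 -0.309]
```

move_arm(plan=[[-0.02,-0.005,-0.03,0,0,-0.05,1],[-0.05,-0.012,-0.05,0,0,-0.1,1],[-0.085,-0.02,-0.07,0,0,-0.15,1],[-0.12,-0.03,-0.09,0,0,-0.2,1],[-0.155,-0.04,-0.1,0,0,-0.25,1],[-0.19,-0.048,-0.1,0,0,-0.309,1],[-0.22,-0.054,-0.1,-0.004,0.002,-0.309,1],[-0.241,-0.056,-0.1,-0.007,0.002,-0.309,1],[-0.241,-0.056,-0.1,-0.007,0.002,-0.309,1],[-0.241,-0.056,-0.1,-0.007,0.002,-0.309,1],[-0.241,-0.056,-0.1,-0.007,0.002,-0.309,1],[-0.241,-0.056,-0.1,-0.007,0.002,-0.309,1]])

```text
clock: 6.57
ee_pos: [527.6, -25.0, 300.6]
orientation: [1.981, 2.438, 0.006]
force: [-0.1, 0.2, -1.7]
grip_width: 15.1
gripper_force: 107.8
```

```bash
python3 -c "
from snap import *
f=snap('w5');p=proj(f,[490,-96,140])[0].round().astype(int);print(p)
x,y=p-[50,37];print(x,y)
cv2.imwrite('pics/c5.png',cv2.resize(f['image'][y:y+75,x:x+100,::-1],(800,600),interpolation=cv2.INTER_CUBIC))"
```

```text
6.5667 [527.642 -25.011 300.635] [1.981 2.438 0.006] [-0.08   0.167 -1.686]
[203 240]
153 203
```

View pics/c5.png

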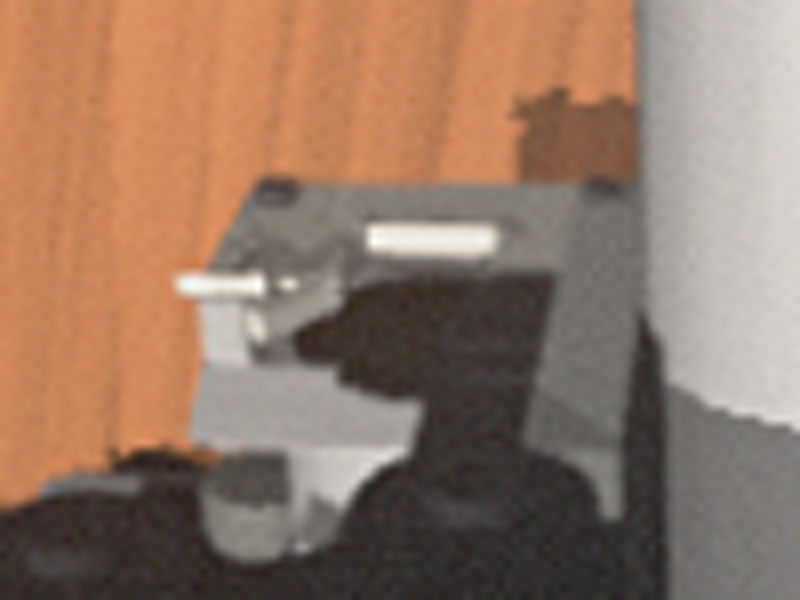

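The crop shows the plate's front face with the bright slot bottom at (367–498,238) and the bright left plate top at (175–262,285). The right part is hidden by the finger pad.

```bash
python3 -c "
from snap import *
w1,w5=[pickle.load(open(n+'.pkl','rb')) for n in('w1','w5')]
A=lambda x,y:[230+x/5-.4,245+y/5-.4]
B=lambda x,y:[153+x/8-.44,203+y/8-.44]
yd=np.array([-.2025,.979,0])
print('slotbottom',tri([(w1,A(209,95)),(w5,B(432,238))]),atz(w1,A(209,95),116),atz(w5,B(432,238),116))
print('ends w1',atz(w1,A(159,98),116),atz(w1,A(258,92),116),'w5',atz(w5,B(367,238),116),atz(w5,B(498,238),116))
print('L top',tri([(w1,A(50,161)),(w5,B(176,285))]),atz(w1,A(50,161),145),atz(w5,B(176,285),145))
t=pickle.load(open('f0.pkl','rb'))['top'];st=lambda x,y:[295+(x-400)/5-.4,202+(y-300)/5-.4]
print(proj(t,[[490,-96,145]]),st(510,455))
"
```

```text
slotbottom [490.562 -95.459 118.681] [490.85  -96.873 116.   ] [490.355 -96.681 116.   ]
ends w1 [481.101 -98.381 116.   ] [500.426 -95.438 116.   ] w5 [481.192 -98.744 116.   ] [499.581 -94.63  116.   ]
L top [460.889 -95.924 148.297] [461.005 -97.537 145.   ] [460.076 -97.934 145.   ]
[[315.688 233.624]] [316.6, 232.6]
```

Seat ≈ (491.0, -98.7) with yaw 0.2. The plate's top is flared outward, which explains the earlier offset. I'll hover above it.

```bash
python3 -c "
from snap import *
st=bot.sense();print(rel(st,[483,-60.7,190],down(1.771)))"
```

```text
[-0.026 -0.052  0.111  0.004 -0.002  0.007]
```

move_arm(plan=[[0,-0.026,0.01,0,0,0.007,1],[-0.01,-0.05,0.03,0,0,0.007,1],[-0.02,-0.052,0.06,0.002,-0.002,0.007,1],[-0.026,-0.052,0.09,0.004,-0.002,0.007,1],[-0.026,-0.052,0.105,0.004,-0.002,0.007,1],[-0.026,-0.052,0.111,0.004,-0.002,0.007,1],[-0.026,-0.052,0.111,0.004,-0.002,0.007,1],[-0.026,-0.052,0.111,0.004,-0.002,0.007,1],[-0.026,-0.052,0.111,0.004,-0.002,0.007,1],[-0.026,-0.052,0.111,0.004,-0.002,0.007,1]])

```text
clock: 7.45
ee_pos: [483.8, -61.9, 191.2]
orientation: [1.989, 2.428, 0.001]
force: [-0.4, 0.0, -2.1]
grip_width: 15.2
gripper_force: 108.0
```

```bash
python3 -c "
from snap import *
st=bot.sense();print(st['force'],st['torque'],rel(st,[483,-60.7,165],down(1.771)))"
```

```text
[-0.376  0.015 -2.148] [0.001 0.009 0.011] [ 0.001 -0.001  0.026  0.002  0.002 -0.002]
```

move_arm(plan=[[0.001,-0.001,0.006,0.002,0.002,-0.002,1],[0.001,-0.001,0.012,0.002,0.002,-0.002,1],[0.001,-0.001,0.018,0.002,0.002,-0.002,1],[0.001,-0.001,0.024,0.002,0.002,-0.002,1],[0.001,-0.001,0.027,0.002,0.002,-0.002,1],[0.001,-0.001,0.029,0.002,0.002,-0.002,1],[0.001,-0.001,0.031,0.002,0.002,-0.002,1],[0.001,-0.001,0.033,0.002,0.002,-0.002,1],[0.001,-0.001,0.033,0.002,0.002,-0.002,1]])

```text
clock: 8.2
ee_pos: [481.4, -61.5, 156.7]
orientation: [-1.988, -2.429, 0.001]
force: [-0.2, 0.4, -0.9]
grip_width: 15.3
gripper_force: 111.2
```

```bash
cat > s.py <<'E'
from snap import *
st=bot.sense();T=R.from_euler('z',0.2)
print('F seat',T.inv().apply(st['force']),'M',T.inv().apply(st['torque']))
d=T.inv().apply(st['ee_pos']-np.array([491,-98.7,125]));print('pos rel seat',d,'tilt',rel(st,st['ee_pos'],down(1.771))[3:],st['clock'],st['grip_width'])
E
python3 s.py
```

```text
F seat [-0.108  0.423 -0.948] M [0.658 0.002 0.028]
pos rel seat [-2.019 38.33  31.691] tilt [-0.002 -0.001 -0.001] 8.2 15.259766668453079
```

move_arm(plan=[[0,0.001,0,0,0,0,1],[0,0.002,0,0,0,0,1],[0,0.002,0,0,0,0,1],[0,0.002,0,0,0,0,1]])

```text
clock: 8.53
ee_pos: [483.7, -61.3, 157.1]
orientation: [-1.989, -2.43, 0.001]
force: [0.4, -1.6, -1.2]
grip_width: 14.9
gripper_force: 110.9
```

```bash
python3 s.py
```

```text
F seat [ 0.124 -1.614 -1.157] M [0.973 0.017 0.044]
pos rel seat [ 0.293 38.106 32.121] tilt [-0.002 -0.001 -0.001] 8.5333 14.896604658143845
```

```bash
cat > pit.py <<'E'
from snap import *
def ed(f):
    g=cv2.GaussianBlur(f["image"],(0,0),0.8).astype(float).sum(2);E=[]
    for r in range(146,200,6):
        row=np.abs(np.gradient(g[r-1:r+2].mean(0)));o=[]
        for a,b in((222,242),(263,283)):
            s=row[a:b];i=a+s.argmax();w=row[i-1:i+2];o.append(i+(w[2]-w[0])/(2*(2*w[1]-w[0]-w[2])+1e-9))
        E.append([*o,o[1]-o[0]])
    col=g[100:150,246:260].mean(1);i=100+np.abs(np.gradient(col)).argmax()
    return np.array(E).round(1),i
for n in("w4","w5",None):
    f=pickle.load(open(n+".pkl","rb")) if n else grab_frame("wrist")
    if not n: pickle.dump(f,open("wn.pkl","wb"))
    E,i=ed(f);print(n,"tip row",i,E[:,2],E[:3].mean(0))
E
python3 pit.py; python3 s.py
```

```text
w4 tip row 123 [41.5 43.5 43.5 43.5 43.2 43.1 42.9 42.7 39.1] [231.133 273.967  42.833]
w5 tip row 123 [39.5 33.3 41.5 33.  41.5 41.1 40.7 37.7 40.5] [236.2   274.333  38.1  ]
None tip row 123 [39.6 41.6 41.6 41.4 41.2 41.2 40.8 40.6 40.5] [233.333 274.233  40.933]
F seat [ 0.648  3.256 -1.011] M [-0.553  0.044 -0.038]
pos rel seat [ 0.212 38.12  32.092] tilt [-0.002 -0.001 -0.001] 8.5833 15.15686953548779
```

move_arm(plan=[[0,0,0.002,0,0,0,1],[0,0,0.004,0,0,0,1],[0,0,0.006,0,0,0,1],[0,0,0.008,0,0,0,1],[0,0,0.01,0,0,0,1]])

```text
clock: 9.0
ee_pos: [483.6, -60.4, 146.9]
orientation: [-1.987, -2.43, 0.0]
force: [-1.1, 5.5, 4.5]
grip_width: 15.5
gripper_force: 112.8
```

```bash
python3 s.py
```

```text
F seat [-0.015  5.612  4.548] M [ 1.677 -0.058  0.04 ]
pos rel seat [ 0.337 38.992 21.916] tilt [-0.001 -0.002 -0.   ] 9.0 15.525052681700247
```

move_arm(plan=[[0,0,0.002,0,0,0,1],[0,0,0.004,0,0,0,1],[0,0,0.006,0,0,0,1],[0,0,0.008,0,0,0,1],[0,0,0.01,0,0,0,1]])

```text
clock: 9.42
ee_pos: [483.0, -60.3, 136.5]
orientation: [-1.986, -2.43, 0.001]
force: [-0.4, 3.9, 1.2]
grip_width: 15.5
gripper_force: 113.7
```

```bash
python3 s.py;python3 pit.py
```

```text
F seat [0.378 3.908 1.227] M [ 2.431 -0.037  0.073]
pos rel seat [-0.167 39.22  11.511] tilt [-0.002 -0.002 -0.   ] 9.4167 15.545365207540838
w4 tip row 123 [41.5 43.5 43.5 43.5 43.2 43.1 42.9 42.7 39.1] [231.133 273.967  42.833]
w5 tip row 123 [39.5 33.3 41.5 33.  41.5 41.1 40.7 37.7 40.5] [236.2   274.333  38.1  ]
None tip row 123 [36.7 33.5 41.7 41.4 41.2 41.  40.7 40.7 40.5] [236.033 273.333  37.3  ]
```

```bash
cat > avg.py <<'E'
from snap import *
T=R.from_euler('z',0.2).inv();L=[]
for i in range(6):
    grab_frame("side");st=bot.sense();L.append(np.r_[T.apply(st['force']),T.apply(st['torque'])])
L=np.array(L);print(L.round(2));print('mean',L.mean(0))
print('pos',T.apply(st['ee_pos']-np.array([491,-98.7,125])),st['clock'])
E
python3 avg.py
```

```text
[[ 0.43  6.77 -0.75 -0.19 -0.02  0.02]
 [ 0.3   6.49  1.75  2.01  0.01  0.05]
 [-0.7   3.4   0.16  2.07 -0.03  0.07]
 [ 0.62  3.56  0.06  0.02 -0.08 -0.01]
 [-0.53  8.33 -0.8   0.23 -0.   -0.03]
 [-0.14  6.29  2.54  2.27 -0.02  0.09]]
mean [-0.003  5.807  0.494  1.069 -0.026  0.03 ]
pos [-0.232 39.212 11.547] 9.7667
```

move_arm(plan=[[0,0,0.002,0,0,0,1],[0,0,0.004,0,0,0,1],[0,0,0.006,0,0,0,1],[0,0,0.008,0,0,0,1],[0,0,0.009,0,0,0,1]])

```text
clock: 10.18
ee_pos: [482.8, -60.3, 127.4]
orientation: [-1.986, -2.429, 0.001]
force: [-1.5, 7.9, -0.3]
grip_width: 15.3
gripper_force: 113.0
```

```bash
python3 avg.py
```

```text
[[-1.16  4.18  1.31  2.39 -0.03  0.09]
 [ 0.97  4.84 -0.59  0.03 -0.03  0.01]
 [ 0.32  7.64  0.83  1.06 -0.01  0.03]
 [ 0.03  5.25  0.42  2.13 -0.04  0.07]
 [ 0.01  5.81 -1.74 -0.27 -0.02 -0.02]
 [ 0.09  5.6   1.76  1.82 -0.04  0.02]]
mean [ 0.041  5.552  0.332  1.194 -0.028  0.033]
pos [-0.304 39.231  2.515] 10.4833
```

move_arm(plan=[[0,0,0.001,0,0,0,1],[0,0,0.002,0,0,0,1],[0,0,0.003,0,0,0,1],[0,0,0.004,0,0,0,1],[0,0,0.005,0,0,0,1]])

```text
clock: 10.9
ee_pos: [482.9, -60.3, 122.5]
orientation: [-1.986, -2.43, 0.001]
force: [-0.7, 3.5, 0.2]
grip_width: 15.3
gripper_force: 113.0
```

```bash
python3 avg.py | tail -2
```

```text
mean [-0.282  5.649 -0.116  0.839 -0.018  0.011]
pos [-0.34  39.268 -2.499] 11.2
```

move_arm(plan=[[0,0,0.001,0,0,0,1],[0,0,0.002,0,0,0,1],[0,0,0.003,0,0,0,1]])

```text
clock: 11.45
ee_pos: [483.1, -60.2, 119.7]
orientation: [-1.986, -2.43, 0.0]
force: [-0.7, 5.0, 1.0]
grip_width: 15.1
gripper_force: 111.5
```

```bash
python3 avg.py | tail -2
```

```text
mean [-0.085  5.668  2.095  1.003 -0.002  0.034]
pos [-0.043 39.235 -5.249] 11.75
```

move_arm(plan=[[0,0,0.001,0,0,0,1],[0,0,0.002,0,0,0,1],[0,0,0.003,0,0,0,1]])

```text
clock: 12.0
ee_pos: [483.4, -60.2, 116.9]
orientation: [-1.987, -2.43, 0.0]
force: [-1.9, 4.9, 4.6]
grip_width: 15.1
gripper_force: 111.4
```

```bash
python3 avg.py | tail -2;python3 pit.py|tail -1
```

```text
mean [-0.263  4.216  3.148  1.296  0.042  0.02 ]
pos [ 0.142 39.215 -8.007] 12.3
None tip row 123 [36.6 33.7 41.7 49.5 48.7 49.7 48.7 40.5 48.3] [236.1   273.433  37.333]
```

```bash
sed -i 's/range(6)/range(14)/' avg.py; python3 avg.py | tail -2
```

```text
mean [-0.395  6.349  3.022  0.176  0.083 -0.032]
pos [ 0.142 39.241 -8.011] 13.05
```

move_arm(plan=[[0,0,0.001,0,0,0,1],[0,0,0.002,0,0,0,1]])

```text
clock: 13.22
ee_pos: [483.4, -60.3, 115.1]
orientation: [-1.987, -2.43, 0.0]
force: [-1.8, 6.0, 8.7]
grip_width: 15.0
gripper_force: 111.6
```

```bash
python3 avg.py | tail -2
```

```text
mean [-0.758  5.743  5.513  0.911  0.16   0.002]
pos [ 0.228 39.214 -9.859] 13.9167
```

Bottom found: total push ~7.6 N against ~2.5 N rubbing, and the outlet has sunk ~8.4 mm, which matches the barrel axis being home. I'll unload gently and then release.

move_arm(plan=[[0,0,-0.001,0,0,0,1],[0,0,-0.002,0,0,0,1],[0,0,-0.003,0,0,0,1],[0,0,-0.004,0,0,0,1],[0,0,-0.005,0,0,0,1],[0,0,-0.006,0,0,0,1],[0,0,-0.0065,0,0,0,1]])

```text
clock: 14.5
ee_pos: [483.1, -60.3, 121.2]
orientation: [-1.987, -2.43, 0.0]
force: [-0.2, 5.1, 0.1]
grip_width: 15.5
gripper_force: 112.9
```

```bash
python3 avg.py | tail -2;python3 pit.py|tail -1
```

```text
mean [ 0.175  5.556  1.51   1.11  -0.004  0.032]
pos [-0.222 39.225 -3.89 ] 15.2
None tip row 123 [36.6 41.8 41.9 41.6 41.4 49.6 40.9 40.6 48.6] [233.267 273.367  40.1  ]
```

move_arm(plan=[[0,0,-0.001,0,0,0,0.9],[0,0,-0.001,0,0,0,0.75],[0,0,-0.001,0,0,0,0.6],[0,0,-0.001,0,0,0,0.3],[0,0,-0.001,0,0,0,0.3],[0,0,-0.001,0,0,0,0.3],[0,0,-0.001,0,0,0,0.3],[0.005,0,-0.02,0,0,0,0.3],[0.01,0,-0.05,0,0,0,0.5],[0.02,0,-0.08,0,0,0,1],[0.03,0,-0.1,0,0,0,1],[0.03,0,-0.1,0,0,0,1],[0.03,0,-0.1,0,0,0,1],[0.03,0,-0.1,0,0,0,1],[0.03,0,-0.1,0,0,0,1]])

```text
clock: 16.5
ee_pos: [476.9, -32.8, 220.3]
orientation: [-1.989, -2.428, 0.004]
force: [0.4, -0.7, -0.4]
grip_width: -0.1
gripper_force: 0.0
```

```bash
python3 -c "
from snap import *
f=snap('w6');print(f['st']['grip_width'])
g=grab_frame('side');pickle.dump(g,open('s6.pkl','wb'));h=grab_frame('top');pickle.dump(h,open('t6.pkl','wb'))
p=proj(g,[488,-85,130])[0].astype(int);q=proj(h,[488,-85,130])[0].astype(int);print(p,q)
c=lambda im,p,w,W=400:cv2.resize(im[p[1]-w:p[1]+w,p[0]-w:p[0]+w,::-1],(W,W),interpolation=cv2.INTER_CUBIC)
pw=proj(f,[488,-75,130])[0].astype(int);print(pw)
cv2.imwrite('pics/c6.png',cv2.hconcat([c(g['image'],p,28),c(f['image'],pw,70)]))"
```

```text
16.5 [476.895 -32.792 220.34 ] [-1.989 -2.428  0.004] [ 0.401 -0.699 -0.351]
-0.054948212695901236
[182 191] [311 234]
[255 256]
```

View pics/c6.png

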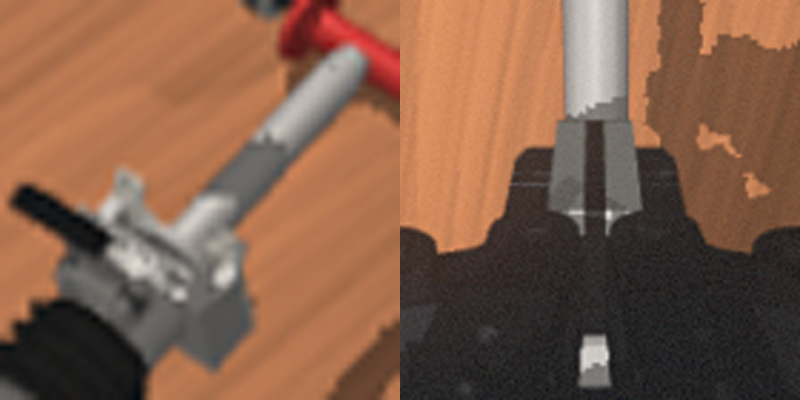

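The side crop shows the barrel in the slot with its flange behind the plate and the clamp still up, bar at about (60,218). Next I'll verify the seating by pressing with closed fingertips, and compute the bar position.

```bash
python3 -c "
from snap import *
g=pickle.load(open('s6.pkl','rb'));T=R.from_euler('z',.2)
S=np.array([491,-98.7,125]);px=[182-28+60*.14,191-28+218*.14]
o,d=ray(g,px);o=T.inv().apply(o-S);d=T.inv().apply(d);p=o-d*o[0]/d[0];print('bar',p,'hinge dist',np.hypot(p[1]+34,p[2]-27),np.arctan2(p[2]-27,p[1]+34))
for th in(1.6,1.75,1.9):
  q=S+T.apply([[x,-34+53*np.cos(th),27+53*np.sin(th)] for x in(-18,0,18)]);print(th,((proj(g,q)-[154,163])/.14).round(0).tolist())
st=bot.sense()
for z in(163,153):print(rel(st,S+T.apply([0,22,z-125]),down(1.771)))"
```

```text
bar [  0.    -45.214  74.746] hinge dist 49.04507147852128 1.8014815698930557
1.6 [[35.0, 164.0], [76.0, 189.0], [118.0, 215.0]]
1.75 [[20.0, 181.0], [61.0, 207.0], [103.0, 233.0]]
1.9 [[6.0, 201.0], [47.0, 227.0], [89.0, 253.0]]
[-0.046  0.001  0.057 -0.004 -0.002 -0.002]
[-0.046  0.001  0.067 -0.004 -0.002 -0.002]
```

move_arm(plan=[[-0.025,0,0.02,-0.002,-0.001,-0.002,1],[-0.046,0.001,0.04,-0.004,-0.002,-0.002,1],[-0.046,0.001,0.05,-0.004,-0.002,-0.002,1],[-0.046,0.001,0.057,-0.004,-0.002,-0.002,1],[-0.046,0.001,0.06,-0.004,-0.002,-0.002,1],[-0.046,0.001,0.062,-0.004,-0.002,-0.002,1],[-0.046,0.001,0.064,-0.004,-0.002,-0.002,1],[-0.046,0.001,0.066,-0.004,-0.002,-0.002,1],[-0.046,0.001,0.068,-0.004,-0.002,-0.002,1]])

```text
clock: 17.4
ee_pos: [488.0, -76.4, 153.8]
orientation: [1.984, 2.432, 0.002]
force: [-0.0, -0.3, 0.1]
grip_width: -0.2
gripper_force: 0.0
```

```bash
sed -i 's/range(14)/range(5)/' avg.py; python3 avg.py | tail -2
```

```text
mean [ 0.259 -0.235 -0.381 -0.009  0.017 -0.001]
pos [ 1.146 22.08  28.658] 17.65
```

move_arm(plan=[[0,0,0.001,0,0,0,1],[0,0,0.002,0,0,0,1],[0,0,0.003,0,0,0,1]])

```text
clock: 17.9
ee_pos: [487.8, -76.9, 150.5]
orientation: [1.986, 2.431, 0.001]
force: [0.3, -1.5, 2.3]
grip_width: 0.1
gripper_force: 0.7
```

```bash
python3 avg.py | tail -2
```

```text
mean [-0.001 -0.448  0.838 -0.034 -0.05  -0.004]
pos [ 1.126 22.018 25.488] 18.15
```

move_arm(plan=[[0,0,0.001,0,0,0,1],[0,0,0.002,0,0,0,1],[0,0,0.003,0,0,0,1],[0,0,0.004,0,0,0,1]])

```text
clock: 18.48
ee_pos: [487.8, -76.9, 146.5]
orientation: [1.986, 2.431, 0.001]
force: [0.5, -1.0, 4.0]
grip_width: 0.3
gripper_force: 1.9
```

```bash
python3 avg.py | tail -2
```

```text
mean [ 0.588 -0.361  2.974 -0.145 -0.039  0.004]
pos [ 1.154 21.968 21.513] 18.7333
```

move_arm(plan=[[0,0,0.001,0,0,0,1],[0,0,0.002,0,0,0,1],[0,0,0.003,0,0,0,1]])

```text
clock: 18.98
ee_pos: [487.9, -76.9, 143.6]
orientation: [1.986, 2.431, 0.001]
force: [-0.7, -0.6, 5.2]
grip_width: 0.1
gripper_force: 2.9
```

```bash
python3 avg.py | tail -2
```

```text
mean [ 0.361 -0.971  5.296 -0.253 -0.003  0.012]
pos [ 1.221 21.937 18.542] 19.2333
```

Stiffness matches the coupling alone (no slip) and contact height matches home, so the barrel is fully seated. Now up, over and behind the clamp bar.

move_arm(plan=[[0,0,-0.003,0,0,0,1],[0,0,-0.006,0,0,0,1],[0,0,-0.01,0,0,0,1],[0,0,-0.03,0,0,0,1],[0,0,-0.06,0,0,0,1],[0,0,-0.09,0,0,0,1],[0,0,-0.113,0,0,0,1],[-0.02,0,-0.113,0,0,0,1],[-0.05,0,-0.113,0,0,0,1],[-0.08,0,-0.113,0,0,0,1],[-0.09,-0.001,-0.113,0,0,0,1],[-0.09,-0.001,-0.113,0,0,0,1],[-0.09,-0.001,-0.113,0,0,0,1]])

```text
clock: 20.32
ee_pos: [503.7, -164.7, 256.1]
orientation: [1.988, 2.432, 0.002]
force: [-0.6, 0.2, 0.1]
grip_width: 0.5
gripper_force: 0.0
```

```bash
python3 avg.py | tail -2
```

```text
mean [-0.273  0.469  0.113  0.03   0.013 -0.001]
pos [  0.117 -66.236 131.632] 20.5667
```

move_arm(plan=[[-0.003,0,0.01,0,0,0,1],[-0.003,0,0.02,0,0,0,1],[-0.003,0,0.03,0,0,0,1],[-0.003,0,0.036,0,0,0,1],[-0.003,0,0.041,0,0,0,1],[-0.003,0,0.041,0,0,0,1]])

```text
clock: 21.07
ee_pos: [504.2, -167.8, 214.0]
orientation: [-1.987, -2.433, -0.001]
force: [0.5, 1.1, -0.3]
grip_width: -0.1
gripper_force: 0.0
```

```bash
python3 avg.py | tail -2
```

```text
mean [-0.153  0.025  0.144  0.025  0.004  0.031]
pos [  0.348 -70.913  90.953] 21.3167
```

move_arm(plan=[[0.005,0,0,0,0,0,1],[0.01,0,0,0,0,0,1],[0.015,0,0,0,0,0,1],[0.02,0,0,0,0,0,1],[0.025,0,0,0,0,0,1],[0.03,0,0.002,0,0,0,1],[0.035,0,0.006,0,0,0,1],[0.04,0,0.01,0,0,0,1],[0.045,0,0.014,0,0,0,1]])

```text
clock: 22.07
ee_pos: [495.9, -123.5, 201.0]
orientation: [1.986, 2.432, 0.001]
force: [0.2, -1.0, 1.9]
grip_width: 0.4
gripper_force: 0.9
```

```bash
python3 avg.py | tail -2
```

```text
mean [ 0.015  0.058 -0.012 -0.009 -0.027 -0.018]
pos [ -0.158 -25.608  76.249] 22.3167
```

move_arm(plan=[[-0.008,0,0,0,0,0,1],[-0.008,0,-0.02,0,0,0,1],[-0.008,0,-0.04,0,0,0,1],[0.005,0,-0.042,0,0,0,1],[0.022,0,-0.042,0,0,0,1],[0.022,0,-0.042,0,0,0,1],[0.024,0,-0.035,0,0,0,1],[0.025,0,-0.03,0,0,0,1],[0.025,0,-0.025,0,0,0,1],[0.026,0,-0.02,0,0,0,1],[0.029,0,-0.016,0,0,0,1],[0.032,0,-0.012,0,0,0,1],[0.036,0,-0.007,0,0,0,1],[0.039,0,-0.002,0,0,0,1],[0.041,0,0.003,0,0,0,1],[0.042,0,0.008,0,0,0,1],[0.043,0,0.013,0,0,0,1]])

```text
clock: 23.73
ee_pos: [487.9, -81.5, 188.1]
orientation: [1.985, 2.432, 0.002]
force: [0.3, 1.1, 1.5]
grip_width: -0.1
gripper_force: 0.8
```

```bash
python3 avg.py | tail -2
```

```text
mean [0.013 0.226 0.588 0.046 0.004 0.008]
pos [-0.117 16.687 63.348] 23.9833
```

move_arm(plan=[[0,0,0.002,0,0,0,1],[0,0,0.004,0,0,0,1],[0,0,0.006,0,0,0,1],[0,0,0.008,0,0,0,1]])

```text
clock: 24.32
ee_pos: [487.6, -82.0, 180.3]
orientation: [1.986, 2.431, 0.001]
force: [0.0, 0.3, 1.2]
grip_width: 0.2
gripper_force: 0.5
```

```bash
python3 avg.py | tail -2
```

```text
mean [-0.386  0.195  0.318  0.061 -0.003 -0.013]
pos [-0.178 17.035 55.363] 24.5667
```

move_arm(plan=[[0,0,0.002,0,0,0,1],[0,0,0.004,0,0,0,1],[0,0,0.006,0,0,0,1],[0,0,0.008,0,0,0,1]])

```text
clock: 24.9
ee_pos: [487.6, -81.9, 172.2]
orientation: [1.986, 2.432, 0.001]
force: [-1.1, 0.9, 2.9]
grip_width: 0.1
gripper_force: 1.2
```

```bash
python3 avg.py | tail -2
```

```text
mean [-0.114  0.123  0.956  0.054 -0.029  0.008]
pos [-0.108 17.158 47.374] 25.15
```

move_arm(plan=[[0,0,0.0015,0,0,0,1],[0,0,0.003,0,0,0,1],[0,0,0.004,0,0,0,1]])

```text
clock: 25.4
ee_pos: [487.6, -81.9, 168.5]
orientation: [1.986, 2.431, 0.001]
force: [-2.2, 0.2, 4.8]
grip_width: -0.1
gripper_force: 2.4
```

```bash
python3 avg.py | tail -2
```

```text
mean [-0.941  1.305  4.187  0.166  0.26  -0.004]
pos [-0.008 17.134 43.489] 25.65
```

move_arm(plan=[[0,0,0.001,0,0,0,1],[0,0,0.002,0,0,0,1],[0,0,0.002,0,0,0,1],[0,0,0,0,0,0,1],[0,0,-0.003,0,0,0,1],[0,0,-0.006,0,0,0,1],[0,0,-0.02,0,0,0,1],[0,0,-0.05,0,0,0,1],[0,0,-0.09,0,0,0,1],[0.04,0,-0.13,0,0,0,1],[0.08,0,-0.15,0,0,0,1],[0.12,0,-0.15,0,0,0,1],[0.15,0,-0.15,0,0,0,1],[0.15,0,-0.15,0,0,0,1],[0.15,0,-0.15,0,0,0,1]])

```text
clock: 26.9
ee_pos: [456.7, 68.2, 319.5]
orientation: [1.976, 2.436, 0.001]
force: [-0.5, -0.7, -0.1]
grip_width: -0.1
gripper_force: 0.0
```

```bash
python3 -c "
from snap import *
f=snap('w7');g=grab_frame('side')
p=proj(g,[488,-85,130])[0].astype(int);pw=proj(f,[488,-85,130])[0].astype(int);print(p,pw)
c=lambda im,p,w,W=400:cv2.resize(im[p[1]-w:p[1]+w,p[0]-w:p[0]+w,::-1],(W,W),interpolation=cv2.INTER_CUBIC)
cv2.imwrite('pics/c7.png',cv2.hconcat([c(g['image'],p,28),c(f['image'],pw,55)]))"
```

```text
26.9 [456.688  68.2   319.54 ] [1.976 2.436 0.001] [-0.538 -0.733 -0.066]
[182 191] [251 297]
```

View pics/c7.png

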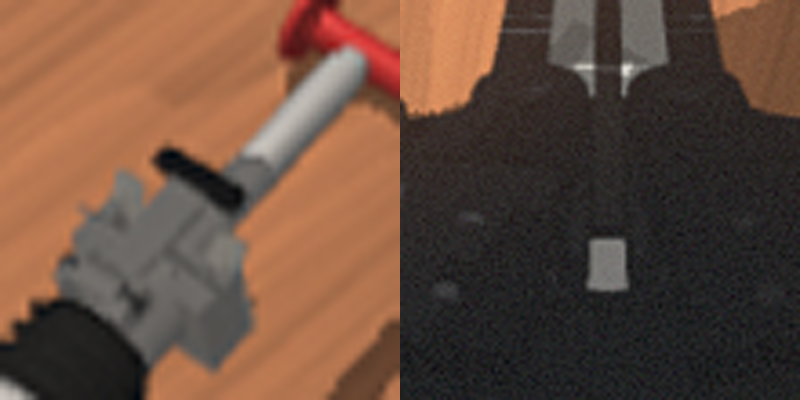

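The side crop shows the clamp lying flat over the flange, its black bar across the tube at about (200,180). The barrel still points straight out and the gripper is clear, so I'm handing in.

```bash
python3 -c "
from bench import ticket
print(ticket.sign_off())"
```

```text
the job is handed in; nothing more can be done
None
```

The wide barrel is seated at the bottom of the slot with its flange behind the plate, the clamp is swung shut over it, the gripper is clear, and the job was handed in at about 27 s; the slim barrel and the jam jar were not touched.

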